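Fill the swivel condiment box, shut it and index it round to the guests

TASK

Stand all the small preserve jars upright on the floor of the open wooden box on the locked swivel stand, then lower its lid and press it fully shut until the catch holds; give the lid knob a short upward tug to check the catch, and press it home again if it gives. Then pull up the black spring plunger, turn the box counter-clockwise (seen from above) to the very next hole and let the plunger snap fully in, leaving the lid shut and the dish, carafe and tumbler where they are.

Things in the scene. Friction and masses are not known exactly. Their poses are not given: they have to be found in the camera images.
- base: Fixed foot of the swivel stand: dark steel disc 330 mm across, 12 mm thick, with a raised index ring (mean radius 140, width 30, top 24 mm above the table). Four holes 40 deg (0.698 rad) apart at 140, 180, 220, 260 deg in this body's frame; the pin starts in the 180 deg hole (robot's side), next counter-clockwise: 220. Origin on the swivel axis at table height, z up; yaw varies.
- carousel (a joint): Angle of the swivelling part (aluminium turntable, wooden box, plunger arm) on the base, rad, counter-clockwise from above; 0 at the start with the pin in its hole, next hole counter-clockwise at 0.698. Pin out, it turns with light friction (about 1 N at the plunger); play in a hole 0.01 rad. Range -0.85 to 1.6.
- plunger (a joint): Height of the spring plunger, m: 0 with the pin fully in a hole, 0.012 when its tip clears the ring, 0.018 at most. A spring pushes it down with 5 N at 0, 10 N fully raised. Let go between holes it rides on the ring at about 0.011 and drops in when a hole comes under it; the round-tipped pin (10 mm, hole 12.5 mm) finds the hole when let go within about 3 mm of it.
- plunger_knob (a point): Centre of the top face of the plunger's knob, an upright black plastic cylinder 24 mm across, 20 mm high; top 80 mm above the table with the pin in (it rises with the plunger). On the plunger arm, 140 mm from the swivel axis, on the side of the box away from the lid hinge. Under it a steel barrel 18 mm across, top 56 mm above the table. The box wall is 68 mm from the knob's axis.
- box_floor (a point): Centre of the wooden box's inner floor, 40 mm above the table, on the swivel axis. Axes turn with the carousel: x from the plunger towards the lid hinge, y to the left, z up. Inside 132 (x) by 268 mm (y), walls 6 mm, rim 58 mm above this floor. Room for six jars, two rows (x) of three (y).
- lid (a joint): Lid angle, rad: 0 shut, 1.62 to 1.75 (upright) at the start, max 1.8. A friction hinge holds it where left (2 to 4 N at 115 mm moves it). A spring catch at the front stops a lid merely lowered at 0.07 to 0.09; pressing the knob with 7 to 12 N snaps it through to 0. Latched, a tug raising the knob 4 mm gives about 0.03 at 10 to 12 N (6 N: 0.006) and springs back; past 0.045 (6 mm) it comes open.
- lid_hinge (a point): Point on the hinge axis at the middle of the box's far edge, 72 mm from the swivel axis, 102 mm above the table; axes as for box_floor (the hinge lies along y).
- lid_knob (a point): Centre of the outer face of the lid's knob, a 24 mm steel button, 16 thick on a 12 mm neck 8 long; mid-width, 128 mm from the hinge; shut, it is on top, 132 mm above the table. The lid is wood, 10 thick, 284 wide, free edge 172 mm from the hinge axis, outer face 6 mm beyond that axis. Open, its knob points away from the robot; a catch nose stands 27 mm off mid inner face near the free edge.
- jar1: Small glass preserve jar with a flat steel cap: upright cylinder 44 mm across, 42 mm high, about 0.11 kg. Origin at the centre of its underside, z up. Starts upright on the table to the robot's right; may be absent (three to five jars are there).
- jar2: Small glass preserve jar with a flat steel cap: upright cylinder 44 mm across, 42 mm high, about 0.11 kg. Origin at the centre of its underside, z up. Starts upright on the table to the robot's right; may be absent (three to five jars are there).
- jar3: Small glass preserve jar with a flat steel cap: upright cylinder 44 mm across, 42 mm high, about 0.11 kg. Origin at the centre of its underside, z up. Starts upright on the table to the robot's right; may be absent (three to five jars are there).
- jar4: Small glass preserve jar with a flat steel cap: upright cylinder 44 mm across, 42 mm high, about 0.11 kg. Origin at the centre of its underside, z up. Starts upright on the table to the robot's right; may be absent (three to five jars are there).
- jar5: Small glass preserve jar with a flat steel cap: upright cylinder 44 mm across, 42 mm high, about 0.11 kg. Origin at the centre of its underside, z up. Starts upright on the table to the robot's right; may be absent (three to five jars are there).
- olive_dish: Bystander: white ceramic olive dish 100 mm across, 45 mm high, origin under its centre. Leave it where it is.
- carafe: Bystander: amber glass carafe with a cork, 72 mm across, 150 mm high, origin under its centre. Leave it where it is.
- tumbler: Bystander: drinking glass 70 mm across, 90 mm high, origin under its centre. Leave it where it is.
Mind the look-alikes: they are no part of the job. Leave any blue or turquoise look-alike of the jar4 alone.

How it is judged:
By the outcome, as a careful person would: the job done as asked, in the order asked, and still so for the second after the job is handed in, with the robot touching nothing.
Of jar1, jar2, jar3, jar4, jar5 only 3 to 5 are there at a start; the rules pass over those that are not, and their reading is None.
At some moment in a run one of jar1, jar2, jar3, jar4, jar5 may be knocked a few centimetres aside while the robot is not near it.
It also fails if it takes over 210 s, if anything falls off the work surface, if the arm or the gripper's body presses on something with over 40 N, if the wrist force passes 120 N, or if a joint passes its speed limit or range.

ROBOT

A 6-joint arm with a two-finger parallel gripper is mounted at the origin on the work surface. World frame = base frame: x ahead of the robot, y to its left, z up, the work surface at z = 0. Lengths are in mm, angles in rad, forces in N, time in s.
With the tool pointing down it reaches from about 350 to 950 mm from the base axis. Payload 17.4 kg.
Tool frame: the origin (TCP) lies on the front face of the gripper's body, between the roots of the fingers; the fingertips stand 84 mm ahead of it and the grasp point (between the pads) lies 65 mm ahead of it; z points along the fingers, y is the line along which they close (so a half turn about z gives the same grasp; the last joint's range is limited). The gripper opens to 93 mm and grips with 3 to 60 N. Pads are 15 mm wide; open, the fingers measure 128 mm over their backs; the gripper's body (75 mm by 188 mm) begins 65 mm behind the grasp point.
Start: joints at [-1.361, 0.116, 1.442, -0, 1.584, -0.038], TCP at [165.549, -654.39, 302.746] pointing down, gripper open.
Joint ranges: [-2.83, 2.83], [-0.83, 2.19], [0.07, 2.5], [-1.14, 4.28], [0.01, 3], [-2.97, 2.97]. Speed limits (rad/s): [1.89, 1.89, 2.22, 3.14, 3.14, 3.14].

INTERFACE

Orientations are given as [roll, pitch, yaw] about the fixed x, y, z axes, in that order (R = Rz(yaw) Ry(pitch) Rx(roll)).
In Python, from rig import ctrl, eyes gives the robot as it stands.
- The arm moves only by the tool drive_tool, never from a script. Its argument "steps" is a list of rows, each a list of 3 entries, a list of its own where there are three numbers: the shift along the tool's x, y, z in mm, then the turn about the tool's z in degrees, then the finger opening in mm, from 0 to 93. In form: [[[tx, ty, tz], yaw, claw], ...]. A call has 1 to 20 rows; each row shifts and turns the commanded pose from where the row before left it, along the tool's axes as they then stand; what a row does not reach is not made up. A row lasts 1/8 s, in which the tool goes at most 62.5 mm and 10.7 degrees, less where a joint would pass 70% of its speed; a pose out of reach is approached as far as the arm can. A call with a gripper value outside its range is refused whole. The fingers move at their own pace and stop on an object; "grip_force" is the grip in N (left out, the last holds). Time passes only in rows, so rows that do not move let the fingers close. It gives the time, the measured TCP pose, the force, the opening and the grip force at its end, in the units of the state.
- ctrl.get_state(): the state, without advancing time (a new reading comes with each control period).
- eyes.camera(name): name is "scene" or "top" or "wrist"; returns a dict with "color" (384x512x3 uint8, red, green, blue), "intrinsics" (3x3 intrinsics, pixels), "cam_to_world" (4x4, takes a point from camera to world coordinates). Camera axes: x right, y down, z forward; pixel columns grow to the right and rows downward; lengths in mm; the calibration is good to about 2 mm. The wrist camera is an equidistant fisheye: a pixel r from the principal point sees the ray r / f radians off the axis. A picture is of the moment at which its call begins. There is no depth.
- ctrl.job_done(): hands the job in; it is judged then, once.
The state is a dict: "time_s": time; "qpos": joint angles; "joint_velocities": joint speeds; "tau": joint torques, N m; "tcp_pos": TCP position; "ee_rot": TCP orientation; "contact_force": force on the tool from outside, world axes, zero at the start; "wrist_torque": the same for the moment, N m; "grip_width": opening from 0.0 (shut) to 1.0 (fully open); "finger_force": force on a finger pad.
Only numpy, scipy, OpenCV 4.12 (cv2) and the standard library are available. Lean on these libraries where they do the work, as an engineer would, in place of code of your own. Each camera call takes 0.05 s, during which the arm holds its last target. There are 200 camera calls.

## Working session

There is one attempt and no reset: what is moved stays moved. The work goes in short steps, Python scripts to look and compute and a tool call to move; the robot and the scene stay as the last step left them, time stands still between calls to the robot, and variables do not carry over. Pictures are saved under pics/ and viewed, at most 14 in all, crops included, and the job is handed in when it is done.

Besides the shell and the picture viewer there is one more tool, called after "Request:" by a JSON object that holds its "api" and its "payload". drive_tool: Moves the arm, as the interface text tells. Its arguments: {"type":"object","properties":{"steps":{"type":"array","items":{"type":"array"}},"grip_force":{"type":"number"}},"required":["steps"]}

```bash
ls; mkdir -p pics
cat > h.py <<'E'
import numpy as np, cv2
from rig import ctrl, eyes
def grab(n,save=None):
    c=eyes.camera(n); 
    if save: cv2.imwrite(f'pics/{save}.png',c['color'][:,:,::-1])
    return c
def ray(c,u,v,fish=False):
    K=np.array(c['intrinsics']);T=np.array(c['cam_to_world'])
    x=(u-K[0,2])/K[0,0];y=(v-K[1,2])/K[1,1]
    if fish:
        r=np.hypot(x,y); s=np.sinc(r/np.pi) if r>0 else 1
        d=np.array([x*s,y*s,np.cos(r)])
    else: d=np.array([x,y,1.])
    d=T[:3,:3]@d
    return T[:3,3],d/np.linalg.norm(d)
def onz(c,u,v,z,fish=False):
    o,d=ray(c,u,v,fish); return o+d*(z-o[2])/d[2]
def proj(c,p,fish=False):
    K=np.array(c['intrinsics']);T=np.array(c['cam_to_world'])
    q=T[:3,:3].T@(np.array(p,float)-T[:3,3])
    if fish:
        r=np.arctan2(np.hypot(q[0],q[1]),q[2]);n=np.hypot(q[0],q[1])+1e-9
        a=np.array([q[0]/n*r,q[1]/n*r])
    else: a=q[:2]/q[2]
    return a[0]*K[0,0]+K[0,2],a[1]*K[1,1]+K[1,2]
E
python3 - <<'E'
from h import *
np.set_printoptions(precision=3,suppress=True)
ims=[]
for n in ['top','scene','wrist']:
    c=grab(n,n+'0');print(n,c['intrinsics'],c['cam_to_world'])
print(ctrl.get_state())
E
```

```text
pics
top [[406.606   0.    254.657]
 [  0.    406.606 192.46 ]
 [  0.      0.      1.   ]] [[  -0.022   -0.994    0.108  379.625]
 [  -1.       0.022    0.001  -49.016]
 [  -0.003   -0.107   -0.994 1627.334]
 [   0.       0.       0.       1.   ]]
scene [[354.113   0.    255.99 ]
 [  0.    354.113 192.392]
 [  0.      0.      1.   ]] [[   0.999   -0.035    0.013  521.087]
 [  -0.034   -0.718    0.696 -925.716]
 [  -0.015   -0.696   -0.718  968.99 ]
 [   0.       0.       0.       1.   ]]
wrist [[297.319   0.    255.398]
 [  0.    297.319 187.94 ]
 [  0.      0.      1.   ]] [[   0.246   -0.937   -0.249  234.428]
 [  -0.969   -0.238   -0.063 -636.654]
 [   0.       0.257   -0.966  383.146]
 [   0.       0.       0.       1.   ]]
{'time_s': 0.15, 'qpos': array([-1.361,  0.116,  1.442, -0.   ,  1.584, -0.038]), 'joint_velocities': array([-0.   , -0.001, -0.003,  0.003, -0.001, -0.002]), 'tau': array([  0.   , -72.176, -62.295,   0.078,   0.023,  -0.   ]), 'tcp_pos': array([ 165.538, -654.301,  302.198]), 'ee_rot': array([-3.141, -0.   ,  0.248]), 'contact_force': array([-0.247,  0.005,  0.095]), 'wrist_torque': array([-0.013,  0.03 ,  0.004]), 'finger_force': 0.0, 'grip_width': 0.9983589477224}
```

Run:
```python
import cv2
for n in ['top','scene']:
    i=cv2.imread(f'pics/{n}0.png');cv2.imwrite(f'pics/{n}0b.png',cv2.resize(i,(800,600),interpolation=cv2.INTER_CUBIC))
```

```text
(no output)
```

View pics/top0b.png

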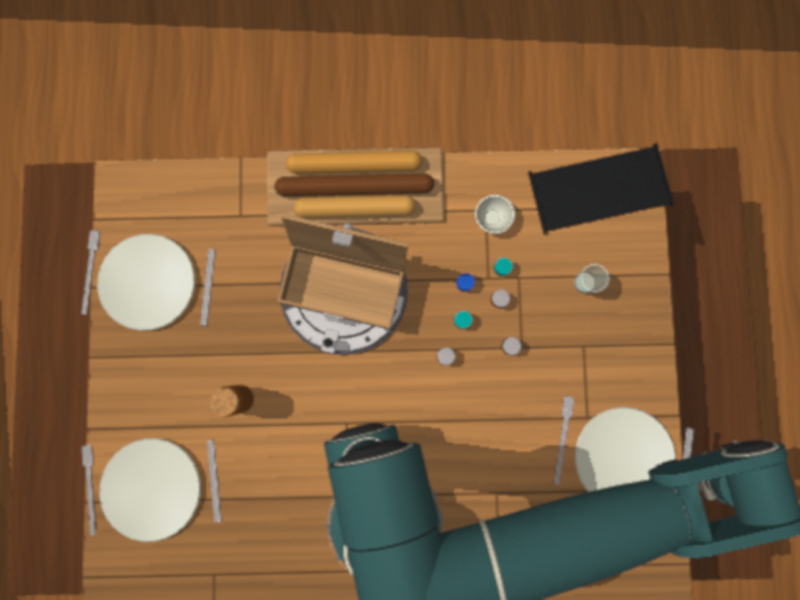

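View pics/scene0b.png

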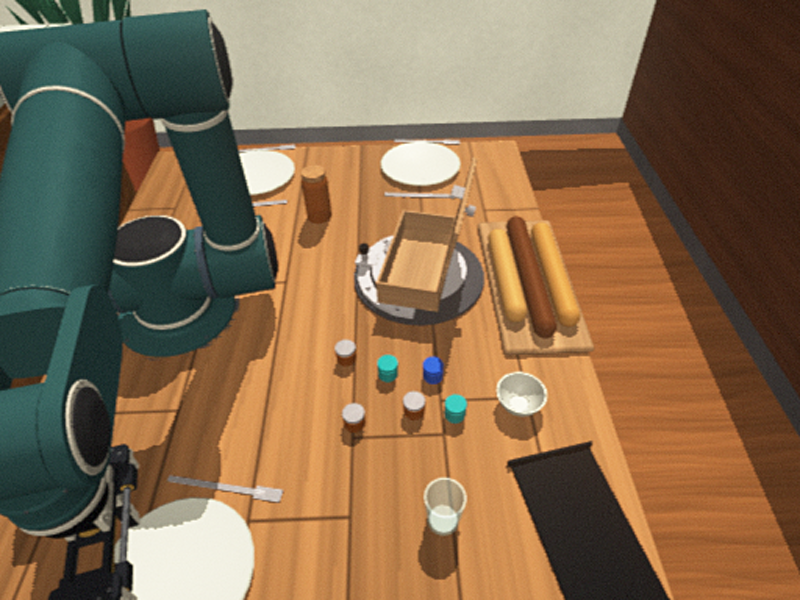

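Run:
```python
from h import *
np.set_printoptions(precision=1,suppress=True)
for n,rois in [('top',[(446,356),(512,346),(501,299),(503,267),(463,320),(465,283)]),('scene',[(345,347),(353,411),(414,398)])]:
    c=grab(n);im=c['color'];hsv=cv2.cvtColor(im,cv2.COLOR_RGB2HSV)
    for u,v in rois:
        u=int(u*.64);v=int(v*.64);w=9
        s=hsv[v-w:v+w+1,u-w:u+w+1]
        col=s[w,w]
        m=(s[...,1]<90)&(s[...,2]>100) if col[1]<100 else (s[...,0]>80)&(s[...,1]>120)
        k,l,st,ce=cv2.connectedComponentsWithStats(m.astype(np.uint8))
        i=1+np.argmax(st[1:,4])if k>1 else 0
        uu,vv=ce[i]+[u-w,v-w]
        print(n,col,st[i],uu,vv,onz(c,uu,vv,42))
# knob & box in top crop
c=grab('top');im=c['color'][:,:,::-1]
cv2.imwrite('pics/crop1.png',cv2.resize(im[130:240,165:285],(792,726)[::1] and (654,600),interpolation=cv2.INTER_CUBIC))
```

```text
top [ 11  16 175] [  4   4  12  12 114] 285.280701754386 227.64912280701753 [ 411.  -163.9   42. ]
top [ 14  16 173] [  3   4  13  12 118] 327.3305084745763 221.15254237288136 [ 432.5 -328.1   42. ]
top [ 12  15 172] [  3   3  13  12 113] 320.23893805309734 190.67256637168143 [ 552.4 -305.3   42. ]
top [ 88 239 162] [ 5  4 11 11 90] 321.77777777777777 170.3 [ 633.  -314.5   42. ]
top [ 88 240 165] [ 4  5 11 10 90] 296.0888888888889 204.34444444444443 [ 500.8 -208.8   42. ]
top [109 205 187] [ 5  4 11 10 86] 297.5232558139535 180.2674418604651 [ 595.5 -217.6   42. ]
scene [ 11  23 219] [  3   4  14  12 118] 220.41525423728814 222.26271186440678 [ 413.  -162.5   42. ]
scene [ 13  22 219] [  3   4  15  13 152] 225.6513157894737 264.1513157894737 [ 434.9 -328.1   42. ]
scene [ 11  23 223] [  3   5  14  13 145] 264.5103448275862 256.3103448275862 [ 554.8 -305.1   42. ]
```

View pics/crop1.png

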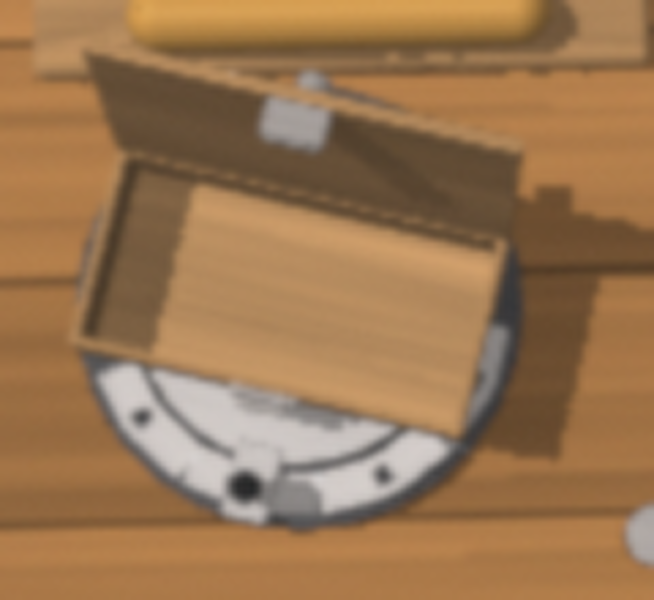

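Run:
```python
from h import *
np.set_printoptions(precision=1,suppress=True)
c=grab('top')
P=lambda x,y,z:onz(c,165+x/5.45-.4,130+y/5.45-.4,z)[:2]
FL,FR,BR,BL=[P(*p,98) for p in [(73,345),(463,440),(508,240),(128,152)]]
k=P(244,487,80);h1=P(142,417,24);h2=P(383,475,24)
print(FL,FR,BR,BL,'sizes',np.linalg.norm(FL-FR),np.linalg.norm(BL-BR),np.linalg.norm(FL-BL),np.linalg.norm(FR-BR))
ctr=(FL+FR+BL+BR)/4;d=(FL+BL-FR-BR);yaw=np.arctan2(d[1],d[0])-np.pi/2
print(ctr,yaw,'knob',k,'from knob:',k-ctr,np.linalg.norm(k-ctr),np.arctan2(*(ctr-k)[::-1]))
# holes: angle 2*40deg apart, r=140
print(h1,h2,np.linalg.norm(h1-h2),2*140*np.sin(np.radians(40)),h1-ctr,h2-ctr,np.hypot(*(h1-ctr)),np.hypot(*(h2-ctr)))
# axis from holes
m=(h1+h2)/2;t=(h2-h1)/np.linalg.norm(h2-h1);n=np.array([-t[1],t[0]]);n=n if n[0]>0 else -n
print('axis from holes',m+n*140*np.cos(np.radians(40)),'yaw',np.arctan2(n[1],n[0]))
```

```text
[549.9 242.1] [477.8 -27.3] [616.7 -61.6] [685.1 203.3] sizes 278.8918450477631 273.5650291252744 140.6948887375672 143.11344273910242
[582.4  89.1] -0.25704117391629255 knob [449.5 126.4] from knob: [-132.8   37.3] 137.96157196341093 -0.273474084562187
[504.4 206.2] [458.5  32.1] 180.06725294717606 179.980530712231 [-77.9 117.1] [-123.9  -57. ] 140.66054484997184 136.36479977404719
axis from holes [585.2  91.8] yaw -0.257979369749055
```

Request:
{"api": "drive_tool", "payload": {"steps": [[[0,0,0],-10,93],[[0,0,0],-10,93],[[0,0,0],-10,93],[[0,0,0],-10,93],[[0,0,0],-10,93],[[0,0,0],-10,93],[[0,0,0],-10,93],[[0,0,0],-10,93],[[0,0,0],-10,93],[[0,0,0],-10,93],[[0,0,0],-10,93],[[0,0,0],-10,93],[[0,0,0],-10,93],[[0,0,0],-10,93],[[0,0,0],-10,93],[[0,0,0],-0.9,93]], "grip_force": 15}}

```text
time_s: 2.35
tcp_pos: [165.5, -654.4, 302.7]
ee_rot: [3.142, -0.0, 2.881]
contact_force: [0.6, 0.0, 0.9]
grip_width: 1.001
finger_force: 0.0
```

```bash
cat >> h.py <<'E'
def go(x,y,z,st=None):
    s=st or ctrl.get_state(); p=np.array(s['tcp_pos']);yw=s['ee_rot'][2]
    d=np.array([x,y,z])-p
    print('at',p.round(1),'rpy',np.round(s['ee_rot'],3),'-> tool shift',np.round([d[0]*np.cos(yw)+d[1]*np.sin(yw),d[0]*np.sin(yw)-d[1]*np.cos(yw),-d[2]],1))
E
python3 -c "
from h import *
go(411.5,-163.5,170)"
```

```text
at [ 165.5 -654.4  302.7] rpy [ 3.142 -0.     2.881] -> tool shift [-111.3  537.6  132.7]
```

Request:
{"api": "drive_tool", "payload": {"steps": [[[-9.3,44.8,0],0,93],[[-9.3,44.8,0],0,93],[[-9.3,44.8,0],0,93],[[-9.3,44.8,0],0,93],[[-9.3,44.8,0],0,93],[[-9.3,44.8,0],0,93],[[-9.3,44.8,0],0,93],[[-9.3,44.8,0],0,93],[[-9.3,44.8,0],0,93],[[-9.3,44.8,0],0,93],[[-9.3,44.8,0],0,93],[[-9,44.8,0],0,93],[[0,0,40],0,70],[[0,0,40],0,70],[[0,0,40],0,70],[[0,0,0],0,70],[[0,0,0],0,70]]}}

```text
time_s: 4.47
tcp_pos: [411.8, -163.7, 184.5]
ee_rot: [-3.141, 0.002, 2.88]
contact_force: [0.4, -0.3, 0.5]
grip_width: 0.752
finger_force: 0.0
```

```bash
cat >> h.py <<'E'
def greys(c,z=42,fish=False):
    im=c['color'];hsv=cv2.cvtColor(im,cv2.COLOR_RGB2HSV)
    m=((hsv[...,1]<60)&(hsv[...,2]>120)).astype(np.uint8)
    k,l,st,ce=cv2.connectedComponentsWithStats(m)
    for i in range(1,k):
        p=onz(c,*ce[i],z,fish)
        if st[i,4]>40 and abs(p[0]-500)<250 and -480<p[1]<250: print(st[i],ce[i].round(1),p.round(1))
E
python3 -c "
from h import *
go(411.5,-163.5,90)
c=grab('top','top1');greys(c)
print('w');c=grab('wrist','w1');greys(c,42,True)
print(proj(c,(411.5,-163.5,42),True))
a=cv2.imread('pics/top1.png');b=cv2.imread('pics/w1.png');cv2.imwrite('pics/j1.png',np.hstack([a[80:300,120:400],cv2.resize(b,(293,220))]))
"
```

```text
at [ 411.8 -163.7  184.5] rpy [-3.141e+00  2.000e-03  2.880e+00] -> tool shift [ 0.3  0.1 94.5]
[212 148  14   9  94] [218.3 152.2] [714.8  92.4  42. ]
[315 186  11  11  94] [320.1 190.8] [ 551.9 -304.8   42. ]
[ 183  196   65   30 1051] [212.7 210.8] [482.9 117.5  42. ]
[322 216  12  11 101] [327.4 221.1] [ 432.6 -328.6   42. ]
w
[ 413  149   98   85 2533] [464.3 187.4] [451.   28.3  42. ]
[ 233  174   54   52 1810] [262.3 197.8] [ 410.3 -157.7   42. ]
[ 456  184   56   42 1374] [490.3 207.7] [482.8  65.   42. ]
(np.float64(255.60862682439998), np.float64(201.02354425763957))
```

View pics/j1.png

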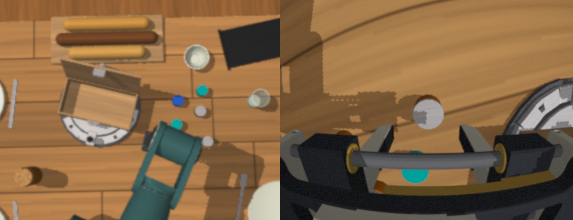

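Request:
{"api": "drive_tool", "payload": {"steps": [[[0,2.5,30],0,70],[[0,0,30],0,70],[[0,0,25],0,70],[[0,0,8],0,70],[[0,0,0],0,70],[[0,0,0],0,40],[[0,0,0],0,40],[[0,0,0],0,40],[[0,0,0],0,40],[[0,0,0],0,40]]}}

```text
time_s: 5.82
tcp_pos: [412.2, -161.1, 90.2]
ee_rot: [-3.142, 0.0, 2.881]
contact_force: [-1.7, 2.1, 5.8]
grip_width: 0.467
finger_force: 15.0
```

```bash
python3 -c "
from h import *
go(590.1,172.2,230)"
```

```text
at [ 412.2 -161.1   90.2] rpy [-3.142  0.     2.881] -> tool shift [ -86.2  367.9 -139.8]
```

Request:
{"api": "drive_tool", "payload": {"steps": [[[0,0,-20],0,40],[[0,0,-40],0,40],[[0,0,-40],0,40],[[0,0,-40],0,40],[[-8.6,36.8,0],0,40],[[-8.6,36.8,0],0,40],[[-8.6,36.8,0],0,40],[[-8.6,36.8,0],0,40],[[-8.6,36.8,0],0,40],[[-8.6,36.8,0],0,40],[[-8.6,36.8,0],0,40],[[-8.6,36.8,0],0,40],[[-8.6,36.8,0],0,40],[[-8.8,36.7,0],0,40],[[0,0,0],0,40],[[0,0,0],0,40]]}}

```text
time_s: 7.82
tcp_pos: [589.7, 172.1, 229.3]
ee_rot: [-3.141, -0.001, 2.882]
contact_force: [-1.0, -0.3, -1.7]
grip_width: 0.472
finger_force: 15.0
```

```bash
python3 -c "
from h import *
go(590.1,172.2,130.2)
w=grab('wrist','w2');s=grab('scene','s2')
b=cv2.imread('pics/w2.png');a=cv2.imread('pics/s2.png');cv2.imwrite('pics/j2.png',np.hstack([cv2.resize(b,(440,330)),cv2.resize(a[80:230,180:340],(352,330))]))
"
```

```text
at [589.7 172.1 229.3] rpy [-3.141e+00 -1.000e-03  2.882e+00] -> tool shift [-0.4  0.2 99.1]
```

View pics/j2.png

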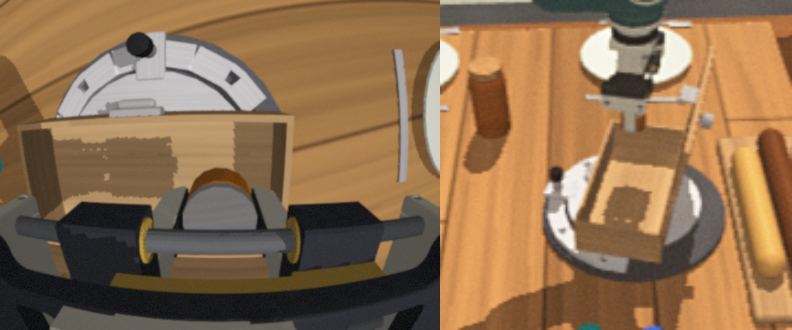

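Request:
{"api": "drive_tool", "payload": {"steps": [[[0,0,30],0,40],[[0,0,30],0,40],[[0,0,20],0,40],[[0,0,10],0,40],[[0,0,5],0,40],[[0,0,2],0,40],[[0,0,0],0,40]]}}

```text
time_s: 8.8
tcp_pos: [590.1, 172.3, 133.3]
ee_rot: [3.141, 0.001, 2.882]
contact_force: [0.1, 0.8, -1.6]
grip_width: 0.466
finger_force: 15.0
```

Request:
{"api": "drive_tool", "payload": {"steps": [[[0,0,1.5],0,40],[[0,0,1],0,40],[[0,0,0],0,40]]}}

```text
time_s: 9.18
tcp_pos: [589.9, 172.3, 130.3]
ee_rot: [-3.142, 0.0, 2.882]
contact_force: [-0.3, -0.3, -0.5]
grip_width: 0.472
finger_force: 15.0
```

Request:
{"api": "drive_tool", "payload": {"steps": [[[0,0,0.4],0,48],[[0,0,0],0,54],[[0,0,0],0,54],[[0,0,-10],0,54],[[0,0,-30],0,54],[[0,0,-40],0,54],[[0,0,-40],0,54],[[0,0,0],0,54],[[0,0,0],0,54]]}}

```text
time_s: 10.3
tcp_pos: [589.8, 172.2, 249.6]
ee_rot: [-3.142, -0.0, 2.881]
contact_force: [-0.2, -0.5, -0.5]
grip_width: 0.577
finger_force: 0.0
```

```bash
python3 -c "
from h import *
c=grab('top');greys(c)
go(432.5,-328.2,170)
w=grab('wrist','w3');b=cv2.imread('pics/w3.png');cv2.imwrite('pics/j3.png',b)
print(w['cam_to_world'])
"
```

```text
[212 148  14  10  97] [218.2 152.3] [714.5  92.8  42. ]
[315 186  12  11  95] [320.2 190.8] [ 552. -305.   42.]
[251 190   7  16  41] [254.2 196.4] [535.5 -45.7  42. ]
[182 196  17   8  81] [189.2 199.2] [530.3 208.9  42. ]
[214 202  34  23 469] [227.7 213.4] [471.2  58.9  42. ]
[322 216  12  11 102] [327.4 221.1] [ 432.8 -328.4   42. ]
at [589.6 172.2 248.9] rpy [-3.141e+00 -1.000e-03  2.881e+00] -> tool shift [  23.2 -524.    78.9]
[[ 2.56403279e-01  9.34506473e-01  2.46890683e-01  5.21176959e+02]
 [ 9.66568038e-01 -2.47396837e-01 -6.73871861e-02  1.90795787e+02]
 [-1.89378740e-03  2.55914939e-01 -9.66697449e-01  3.30104097e+02]
 [ 0.00000000e+00  0.00000000e+00  0.00000000e+00  1.00000000e+00]]
```

View pics/j3.png

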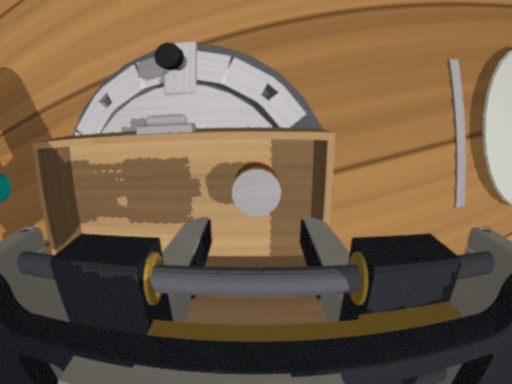

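Request:
{"api": "drive_tool", "payload": {"steps": [[[2.3,-52.4,0],0,70],[[2.3,-52.4,0],0,70],[[2.3,-52.4,0],0,70],[[2.3,-52.4,0],0,70],[[2.3,-52.4,0],0,70],[[2.3,-52.4,0],0,70],[[2.3,-52.4,0],0,70],[[2.3,-52.4,0],0,70],[[2.3,-52.4,0],0,70],[[2.3,-52.4,0],0,70],[[0,0,30],0,70],[[0,0,35],0,70],[[0,0,0],0,70],[[0,0,0],0,70]]}}

```text
time_s: 12.15
tcp_pos: [433.2, -328.2, 185.8]
ee_rot: [-3.141, 0.0, 2.882]
contact_force: [-0.2, -1.0, 0.5]
grip_width: 0.752
finger_force: 0.0
```

```bash
cat > k.py <<'E'
from h import *
T=np.array([[ 2.56403279e-01,9.34506473e-01,2.46890683e-01,5.21176959e+02],[9.66568038e-01,-2.47396837e-01,-6.73871861e-02,1.90795787e+02],[-1.89378740e-03,2.55914939e-01,-9.66697449e-01,3.30104097e+02],[0,0,0,1]])
c={'intrinsics':[[297.319,0,255.398],[0,297.319,187.94],[0,0,1]],'cam_to_world':T}
k=onz(c,167,57,80,1);a=onz(c,38,146,98,1);b=onz(c,333,131,98,1);j=onz(c,257,192,82,1)
h1=onz(c,105,99,24,1);h2=onz(c,269,91,24,1)
print(k,a,b,np.linalg.norm(a-b),j,h1,h2,np.linalg.norm(h1-h2))
t=(b-a)[:2]/np.linalg.norm(b-a);n=np.array([t[1],-t[0]]);print('yaw',np.arctan2(n[1],n[0]),'axis',(a+b)[:2]/2+72*n,'axis knob',k[:2]+140*n,
 'axis holes',(h1+h2)[:2]/2+n*140*np.cos(np.radians(40)))
E
python3 k.py;python3 -c "
from h import *
w=grab('wrist');greys(w,42,True);go(432.5,-328.2,90);print(ctrl.get_state()['qpos'])"
```

```text
[454.06956845 130.09059737  80.        ] [487.08148089 -15.85735909  98.        ] [550.98985261 246.2446609   98.        ] 269.78092752932065 [588.41409692 173.90954627  82.        ] [458.04816548  34.38176889  24.        ] [504.57307236 208.87419592  24.        ] 180.58841061847295
yaw -0.23916335745007175 axis [588.98629525  98.1375795 ] axis knob [590.08467943  96.92601408] axis holes [585.50423887  96.22243767]
[ 76  53  14  27 277] [83.7 67.3] [ 284.6 -437.4   42. ]
[ 232  174   54   52 1789] [261.5 198.6] [ 432.  -322.9   42. ]
[502 199  10  39 210] [508.1 222.7] [531.7 -66.8  42. ]
[ 290  294   45   30 1099] [312.5 308.7] [ 551.  -303.3   42. ]
at [ 433.3 -328.3  186.3] rpy [-3.141e+00  1.000e-03  2.882e+00] -> tool shift [ 0.8 -0.1 96.3]
[-6.95302457e-01 -1.16473129e-01  1.86476450e+00  1.00137832e-05
  1.39189143e+00 -2.00629525e+00]
```

Request:
{"api": "drive_tool", "payload": {"steps": [[[0.5,2,30],0,70],[[0,0,30],0,70],[[0,0,25],0,70],[[0,0,11],0,70],[[0,0,0],0,70],[[0,0,0],0,40],[[0,0,0],0,40],[[0,0,0],0,40],[[0,0,0],0,40],[[0,0,0],0,40]]}}

```text
time_s: 13.45
tcp_pos: [433.1, -326.3, 89.4]
ee_rot: [-3.141, 0.001, 2.881]
contact_force: [-0.7, 0.1, 5.7]
grip_width: 0.469
finger_force: 15.0
```

```bash
python3 -c "
from h import *
go(570.5,96,230)"
```

```text
at [ 433.1 -326.3   89.4] rpy [-3.141e+00  1.000e-03  2.881e+00] -> tool shift [ -24.2  443.4 -140.6]
```

Request:
{"api": "drive_tool", "payload": {"steps": [[[0,0,-20],0,40],[[0,0,-40],0,40],[[0,0,-40],0,40],[[0,0,-40],0,40],[[-2.4,44.3,0],0,40],[[-2.4,44.3,0],0,40],[[-2.4,44.3,0],0,40],[[-2.4,44.3,0],0,40],[[-2.4,44.3,0],0,40],[[-2.4,44.3,0],0,40],[[-2.4,44.3,0],0,40],[[-2.4,44.3,0],0,40],[[-2.4,44.3,0],0,40],[[-2.4,44.3,0],0,40],[[0,0,0],0,40],[[0,0,0],0,40]]}}

```text
time_s: 15.45
tcp_pos: [569.9, 95.5, 229.5]
ee_rot: [-3.141, 0.0, 2.882]
contact_force: [-1.2, -0.6, -0.6]
grip_width: 0.468
finger_force: 15.0
```

Request:
{"api": "drive_tool", "payload": {"steps": [[[0,0,30],0,40],[[0,0,30],0,40],[[0,0,20],0,40],[[0,0,10],0,40],[[0,0,5],0,40],[[0,0,2],0,40],[[0,0,1.5],0,40],[[0,0,0],0,40]]}}

```text
time_s: 16.45
tcp_pos: [570.2, 95.9, 130.7]
ee_rot: [3.141, 0.0, 2.882]
contact_force: [-0.2, 0.4, -0.9]
grip_width: 0.473
finger_force: 15.0
```

Request:
{"api": "drive_tool", "payload": {"steps": [[[0,0,1.3],0,40],[[0,0,0],0,40],[[0,0,0],0,48],[[0,0,0],0,54],[[0,0,0],0,54],[[0,0,-10],0,54],[[0,0,-30],0,54],[[0,0,-40],0,54],[[0,0,-40],0,54],[[0,0,0],0,54],[[0,0,0],0,54]]}}

```text
time_s: 17.82
tcp_pos: [569.9, 95.8, 248.8]
ee_rot: [-3.142, -0.0, 2.881]
contact_force: [0.7, 0.6, -0.2]
grip_width: 0.585
finger_force: 0.0
```

```bash
python3 -c "
from h import *
c=grab('top');greys(c)
go(553,-303.5,185)"
```

```text
[315 186  12  10  79] [320.8 190.3] [ 553.9 -307.6   42. ]
[194 197  31  17 316] [206.6 205.5] [503.9 140.9  42. ]
[235 207  13  14 107] [239.9 213. ] [471.9  11.2  42. ]
at [569.8  95.8 248.2] rpy [-3.141e+00 -1.000e-03  2.882e+00] -> tool shift [ -86.5 -390.2   63.2]
```

Request:
{"api": "drive_tool", "payload": {"steps": [[[-8.6,-39,0],0,70],[[-8.6,-39,0],0,70],[[-8.6,-39,0],0,70],[[-8.6,-39,0],0,70],[[-8.6,-39,0],0,70],[[-8.6,-39,0],0,70],[[-8.6,-39,0],0,70],[[-8.6,-39,0],0,70],[[-8.6,-39,0],0,70],[[-8.6,-39,0],0,70],[[0,0,30],0,70],[[0,0,33],0,70],[[0,0,0],0,70],[[0,0,0],0,70]]}}

```text
time_s: 19.62
tcp_pos: [553.1, -303.2, 186.9]
ee_rot: [-3.142, 0.0, 2.882]
contact_force: [0.6, -0.3, 0.1]
grip_width: 0.75
finger_force: 0.0
```

```bash
python3 -c "
from h import *
w=grab('wrist');greys(w,42,True);go(553,-303.5,90)"
```

```text
[ 487   39   25  107 1031] [497.7 100.7] [518.2 -52.3  42. ]
[ 229  175   53   52 2057] [256.2 200. ] [ 552.3 -302.3   42. ]
at [ 553.3 -303.3  187.4] rpy [-3.141e+00  1.000e-03  2.882e+00] -> tool shift [ 0.2 -0.3 97.4]
```

Request:
{"api": "drive_tool", "payload": {"steps": [[[0,-1,30],0,70],[[0,0,30],0,70],[[0,0,25],0,70],[[0,0,12],0,70],[[0,0,0],0,70],[[0,0,0],0,40],[[0,0,0],0,40],[[0,0,0],0,40],[[0,0,0],0,40],[[0,0,0],0,40]]}}

```text
time_s: 20.92
tcp_pos: [552.8, -304.2, 89.6]
ee_rot: [-3.141, 0.001, 2.882]
contact_force: [-1.2, 2.0, 6.8]
grip_width: 0.469
finger_force: 15.0
```

```bash
python3 -c "
from h import *
go(549.9,18.6,230)"
```

```text
at [ 552.8 -304.2   89.6] rpy [-3.141e+00  1.000e-03  2.882e+00] -> tool shift [  85.9  311.2 -140.4]
```

Request:
{"api": "drive_tool", "payload": {"steps": [[[0,0,-20],0,40],[[0,0,-40],0,40],[[0,0,-40],0,40],[[0,0,-40],0,40],[[8.6,31.1,0],0,40],[[8.6,31.1,0],0,40],[[8.6,31.1,0],0,40],[[8.6,31.1,0],0,40],[[8.6,31.1,0],0,40],[[8.6,31.1,0],0,40],[[8.6,31.1,0],0,40],[[8.6,31.1,0],0,40],[[8.6,31.1,0],0,40],[[8.6,31.1,0],0,40],[[0,0,0],0,40],[[0,0,0],0,40]]}}

```text
time_s: 22.92
tcp_pos: [549.5, 18.2, 229.8]
ee_rot: [-3.142, 0.001, 2.882]
contact_force: [-1.1, 0.4, -1.4]
grip_width: 0.47
finger_force: 15.0
```

Request:
{"api": "drive_tool", "payload": {"steps": [[[0,0,30],0,40],[[0,0,30],0,40],[[0,0,20],0,40],[[0,0,10],0,40],[[0,0,5],0,40],[[0,0,2],0,40],[[0,0,1.5],0,40],[[0,0,0],0,40]]}}

```text
time_s: 23.92
tcp_pos: [549.6, 18.5, 130.9]
ee_rot: [3.142, 0.0, 2.882]
contact_force: [-1.3, -0.7, -3.1]
grip_width: 0.471
finger_force: 15.0
```

Request:
{"api": "drive_tool", "payload": {"steps": [[[0,0,1.3],0,40],[[0,0,0],0,40],[[0,0,0],0,48],[[0,0,0],0,54],[[0,0,0],0,54],[[0,0,-10],0,54],[[0,0,-30],0,54],[[0,0,-40],0,54],[[0,0,-40],0,54],[[0,0,-30],0,54],[[0,0,0],0,54],[[20,0,0],0,54],[[40,0,0],0,54],[[40,0,0],0,54],[[0,0,0],0,54],[[0,0,0],0,54]]}}

```text
time_s: 25.92
tcp_pos: [453.1, 44.2, 279.1]
ee_rot: [-3.142, 0.0, 2.882]
contact_force: [0.9, 0.5, -0.7]
grip_width: 0.58
finger_force: 0.0
```

```bash
python3 -c "
from h import *
s=grab('scene','s4');c=grab('top','t4');greys(c);w=grab('wrist','w4');greys(w,82,True);go(553,-303.5,90)
print(w['cam_to_world'])
i=[cv2.imread(f'pics/{n}4.png') for n in 'stw']
cv2.imwrite('pics/j4.png',np.hstack([cv2.resize(i[0][80:240,200:340],(350,400)),cv2.resize(i[2],(450,400))]))
"
```

```text
[212 148  14   9  94] [218.3 152.2] [714.9  92.6  42. ]
[192 178  12  11 105] [197.4 182.9] [594.  176.4  42. ]
[212 182  12  12 100] [217.6 187.3] [574.6  97.1  42. ]
[233 187  11   6  44] [237.3 189.6] [563.8  19.9  42. ]
[183 196  13  18 147] [189.4 203. ] [515.3 208.3  42. ]
[ 247  134  170   79 6746] [339.9 184.4] [473.9 125.2  82. ]
[ 211  142  102   70 2823] [262.8 175.1] [445.5  53.4  82. ]
[321 214  40  17 519] [340.5 221.9] [513.5 118.8  82. ]
[239 257  35  11 270] [256.5 262.6] [535.5  23.4  82. ]
at [453.4  44.  278.8] rpy [-3.141e+00 -1.000e-03  2.881e+00] -> tool shift [-185.7 -310.2  188.8]
[[ 2.56632053e-01  9.34315335e-01  2.47375918e-01  3.84878117e+02]
 [ 9.66507935e-01 -2.47673082e-01 -6.72343397e-02  6.26319908e+01]
 [-1.54971862e-03  2.56345274e-01 -9.66584036e-01  3.60000662e+02]
 [ 0.00000000e+00  0.00000000e+00  0.00000000e+00  1.00000000e+00]]
```

View pics/j4.png

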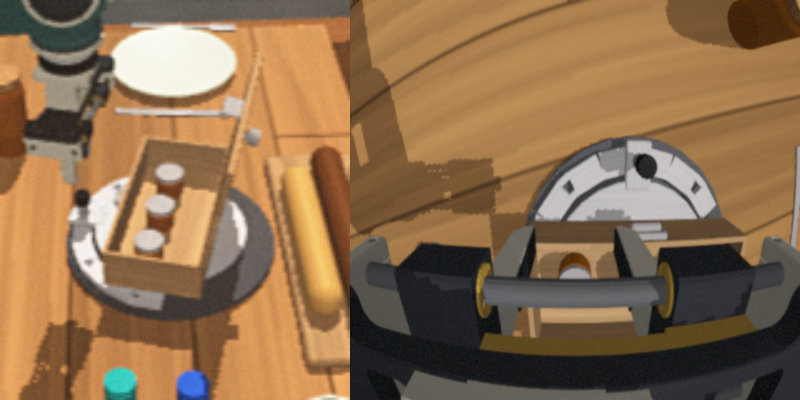

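Run:
```python
from h import *
np.set_printoptions(precision=1,suppress=True)
c=grab('top')
for p in [(197.4,182.9),(217.6,187.3)]: print(onz(c,*p,82))
ex=np.array([.9664,-.2571]);ey=np.array([.2571,.9664]);A=np.array([585.5,93])
for x,y in [(88,50),(522,150),(305,98)]:
    q=onz(c,165+x/5.45-.4,130+y/5.45-.4,273)[:2]-A; print('lid edge box xy',q@ex,q@ey)
T=np.array([[2.56632053e-01,9.34315335e-01,2.47375918e-01,3.84878117e+02],[9.66507935e-01,-2.47673082e-01,-6.72343397e-02,6.26319908e+01],[-1.54971862e-03,2.56345274e-01,-9.66584036e-01,3.60000662e+02],[0,0,0,1]])
w={'intrinsics':[[297.319,0,255.398],[0,297.319,187.94],[0,0,1]],'cam_to_world':T}
k=onz(w,(646-350)*512/450,166*.96,80,1);print('knob',k)
for a in [(0,0)]:
  pass
go(*(A+128*ex-45*ey),330)
```

```text
[588.6 170.6  82. ]
[569.8  93.4  82. ]
lid edge box xy 98.20770184653182 135.8904922152979
lid edge box xy 100.26759979841054 -142.15889961282167
lid edge box xy 100.46903307547122 -3.20994357853101
knob [449.  127.4  80. ]
at [453.4  44.  278.9] rpy [-3.1 -0.   2.9] -> tool shift [-243.1   36.4  -51.1]
```

Request:
{"api": "drive_tool", "payload": {"steps": [[[0,0,-50],0,0],[[0,0,-51],0,0],[[0,0,0],0,0],[[-30,4.5,0],0,0],[[-30,4.5,0],0,0],[[-30,4.5,0],0,0],[[-30,4.5,0],0,0],[[-30,4.5,0],0,0],[[-30,4.5,0],0,0],[[-30,4.5,0],0,0],[[-35,4.9,0],0,0],[[0,0,0],0,0],[[0,0,0],0,0]]}}

```text
time_s: 27.75
tcp_pos: [698.9, 16.3, 379.0]
ee_rot: [-3.141, -0.002, 2.881]
contact_force: [-0.7, -0.6, -0.1]
grip_width: 0.005
finger_force: 0.0
```

Run:
```python
from h import *
np.set_printoptions(precision=1,suppress=True)
s=ctrl.get_state();A=np.array([585.,93]);ex=np.array([.9664,-.2571]);ey=np.array([.2571,.9664])
q=np.array(s['tcp_pos'])[:2]-A;print('box xy',q@ex,q@ey,s['tcp_pos'],s['grip_width'])
a=grab('scene','s5');w=grab('wrist','w5')
i=[cv2.imread(f'pics/{n}5.png') for n in 'sw']
cv2.imwrite('pics/j5.png',np.hstack([cv2.resize(i[0][40:240,160:360],(400,400)),cv2.resize(i[1],(400,400))]))
```

```text
box xy 129.7911878427924 -44.84059029331248 [698.9  16.3 379. ] 0.005211516474654165
```

View pics/j5.png

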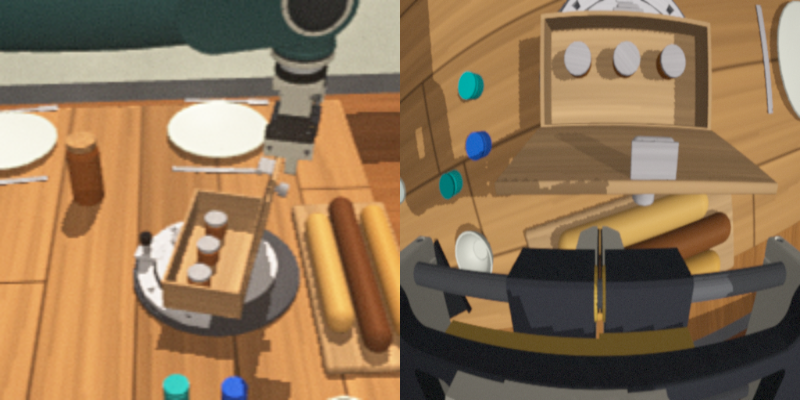

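Run:
```python
import numpy as np
r=135.;px,pz=130.,379.
prev=None
def tcp(th):
    u=np.array([-np.cos(th),np.sin(th)]);n=np.array([np.sin(th),np.cos(th)])
    q=np.array([72,102])+r*u+6*n
    return q+[7.5,84]
for th in [1.57,1.5,1.4,1.3,1.2,1.1,1,.9,.8,.7,.6,.5,.4,.3,.2,.12]:
    q=tcp(th)
    print(th,q.round(1),'' if prev is None else ('tool dx,dz',(-(q-prev)[0]).round(1),(-(q-prev)[1]).round(1)))
    prev=q
```

```text
1.57 [ 85.4 321. ] 
1.5 [ 75.9 321.1] ('tool dx,dz', np.float64(9.5), np.float64(-0.1))
1.4 [ 62.5 320.1] ('tool dx,dz', np.float64(13.5), np.float64(1.0))
1.3 [ 49.2 317.7] ('tool dx,dz', np.float64(13.3), np.float64(2.4))
1.2 [ 36.2 314. ] ('tool dx,dz', np.float64(13.0), np.float64(3.7))
1.1 [ 23.6 309. ] ('tool dx,dz', np.float64(12.6), np.float64(5.0))
1 [ 11.6 302.8] ('tool dx,dz', np.float64(12.0), np.float64(6.2))
0.9 [  0.3 295.5] ('tool dx,dz', np.float64(11.3), np.float64(7.4))
0.8 [-10.3 287. ] ('tool dx,dz', np.float64(10.5), np.float64(8.5))
0.7 [-19.9 277.6] ('tool dx,dz', np.float64(9.6), np.float64(9.5))
0.6 [-28.5 267.2] ('tool dx,dz', np.float64(8.6), np.float64(10.4))
0.5 [-36.1 256. ] ('tool dx,dz', np.float64(7.6), np.float64(11.2))
0.4 [-42.5 244.1] ('tool dx,dz', np.float64(6.4), np.float64(11.9))
0.3 [-47.7 231.6] ('tool dx,dz', np.float64(5.2), np.float64(12.5))
0.2 [-51.6 218.7] ('tool dx,dz', np.float64(3.9), np.float64(12.9))
0.12 [-53.8 208.1] ('tool dx,dz', np.float64(2.2), np.float64(10.6))
```

Request:
{"api": "drive_tool", "payload": {"steps": [[[0,0,20],0,0],[[0,0,25],0,0],[[0,0,12],0,0],[[0,0,0],0,0],[[8,0,0],0,0],[[8,0,0],0,0],[[0,0,0],0,0]]}}

```text
time_s: 28.72
tcp_pos: [683.0, 20.7, 324.2]
ee_rot: [3.141, 0.001, 2.882]
contact_force: [0.8, -0.2, 0.0]
grip_width: 0.006
finger_force: 0.0
```

Request:
{"api": "drive_tool", "payload": {"steps": [[[7,0,0],0,0],[[7,0,0],0,0],[[7,0,0],0,0],[[7.6,0,0],0,0],[[9.5,0,0],0,0],[[7,0,0.5],0,0],[[6.5,0,0.5],0,0],[[6.7,0,1.2],0,0],[[6.6,0,1.2],0,0],[[6.5,0,1.8],0,0],[[6.5,0,1.9],0,0],[[0,0,0],0,0]]}}

```text
time_s: 30.22
tcp_pos: [607.8, 40.7, 316.1]
ee_rot: [3.142, -0.0, 2.882]
contact_force: [0.5, 1.3, -0.2]
grip_width: 0.005
finger_force: 0.0
```

Request:
{"api": "drive_tool", "payload": {"steps": [[[6.3,0,2.5],0,0],[[6.3,0,2.5],0,0],[[6,0,3.1],0,0],[[6,0,3.1],0,0],[[5.7,0,3.7],0,0],[[5.6,0,3.7],0,0]]}}

```text
time_s: 30.98
tcp_pos: [573.2, 49.8, 297.3]
ee_rot: [-3.142, -0.0, 2.881]
contact_force: [0.9, -0.0, -0.6]
grip_width: 0.004
finger_force: 0.5
```

Run:
```python
from h import *
a=grab('scene','s6');w=grab('wrist','w6')
i=[cv2.imread(f'pics/{n}6.png') for n in 'sw']
cv2.imwrite('pics/j6.png',np.hstack([cv2.resize(i[0][40:240,160:360],(400,400)),cv2.resize(i[1],(400,400))]))
```

```text
(no output)
```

View pics/j6.png

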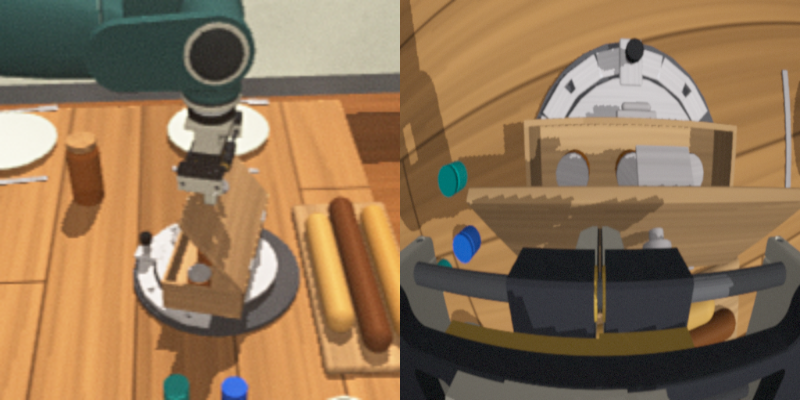

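Request:
{"api": "drive_tool", "payload": {"steps": [[[5.3,0,4.2],0,0],[[5.2,0,4.3],0,0],[[4.8,0,4.7],0,0],[[4.8,0,4.8],0,0],[[4.3,0,5.2],0,0],[[4.3,0,5.2],0,0],[[3.8,0,5.6],0,0],[[3.8,0,5.6],0,0],[[3.2,0,6],0,0],[[3.2,0,5.9],0,0],[[2.6,0,6.2],0,0],[[2.6,0,6.3],0,0],[[2,0,6.4],0,0],[[1.9,0,6.5],0,0]]}}

```text
time_s: 32.83
tcp_pos: [523.4, 63.1, 220.2]
ee_rot: [3.142, -0.0, 2.881]
contact_force: [0.5, -0.2, 0.0]
grip_width: 0.003
finger_force: 0.2
```

Request:
{"api": "drive_tool", "payload": {"steps": [[[1,0,5],0,0],[[1,0,4],0,0],[[0,0,0],0,0]]}}

```text
time_s: 33.2
tcp_pos: [521.5, 63.6, 211.4]
ee_rot: [-3.141, -0.0, 2.881]
contact_force: [0.8, -0.0, -0.3]
grip_width: 0.004
finger_force: 0.0
```

Request:
{"api": "drive_tool", "payload": {"steps": [[[0,0,-30],0,0],[[0,0,-30],0,0],[[0,15,0],0,0],[[0,15,0],0,0],[[2,15,0],0,0],[[0,0,0],0,0],[[0,0,0],0,0]]}}

```text
time_s: 34.08
tcp_pos: [531.1, 107.7, 271.2]
ee_rot: [-3.141, -0.001, 2.882]
contact_force: [-0.6, 0.2, 0.3]
grip_width: 0.005
finger_force: 0.0
```

Run:
```python
from h import *
np.set_printoptions(precision=1,suppress=True)
s=ctrl.get_state();A=np.array([585.,93]);ex=np.array([.9664,-.2571]);ey=np.array([.2571,.9664])
q=np.array(s['tcp_pos'])[:2]-A;print('box xy',q@ex,q@ey,s['tcp_pos'],s['contact_force'])
a=grab('scene','s7');w=grab('wrist','w7')
print([proj(a,np.r_[A-56*ex,z]) for z in (132,149)])
i=[cv2.imread(f'pics/{n}7.png') for n in 'sw']
cv2.imwrite('pics/j7.png',np.hstack([cv2.resize(i[0][80:230,180:330],(400,400),interpolation=2),cv2.resize(i[1],(400,400))]))
```

```text
box xy -55.86153114664672 0.33813135464542693 [531.1 107.7 271.2] [-0.6  0.2  0.3]
[(np.float64(252.52584866716944), np.float64(149.58755669887483)), (np.float64(252.4240694234231), np.float64(145.9861053092433))]
```

View pics/j7.png

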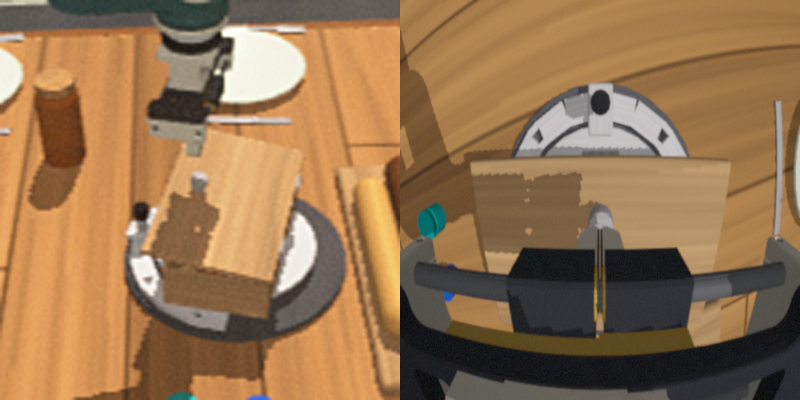

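Request:
{"api": "drive_tool", "payload": {"steps": [[[0,0,15],0,0],[[0,0,15],0,0],[[0,0,6],0,0],[[0,0,2],0,0],[[0,0,2],0,0],[[0,0,0],0,0]]}}

```text
time_s: 34.92
tcp_pos: [531.3, 107.6, 231.8]
ee_rot: [3.141, 0.0, 2.882]
contact_force: [0.4, 0.4, -0.6]
grip_width: 0.002
finger_force: 0.0
```

Request:
{"api": "drive_tool", "payload": {"steps": [[[0,0,1.5],0,0],[[0,0,1.5],0,0],[[0,0,0],0,0]]}}

```text
time_s: 35.3
tcp_pos: [531.2, 107.6, 228.5]
ee_rot: [-3.142, -0.0, 2.882]
contact_force: [-0.3, -0.1, -0.5]
grip_width: 0.002
finger_force: 0.0
```

Request:
{"api": "drive_tool", "payload": {"steps": [[[0,0,1.5],0,0],[[0,0,1.5],0,0],[[0,0,0],0,0]]}}

```text
time_s: 35.67
tcp_pos: [531.1, 107.7, 225.7]
ee_rot: [3.142, -0.0, 2.882]
contact_force: [-2.0, 1.2, 2.1]
grip_width: 0.003
finger_force: 1.2
```

Request:
{"api": "drive_tool", "payload": {"steps": [[[0,0,1],0,0],[[0,0,1],0,0],[[0,0,0],0,0]]}}

```text
time_s: 36.05
tcp_pos: [531.0, 107.7, 224.2]
ee_rot: [3.141, -0.0, 2.882]
contact_force: [-6.5, 1.1, 7.2]
grip_width: 0.005
finger_force: 3.9
```

Request:
{"api": "drive_tool", "payload": {"steps": [[[0,0,1],0,0],[[0,0,1],0,0],[[0,0,0],0,0]]}}

```text
time_s: 36.42
tcp_pos: [531.1, 107.7, 222.2]
ee_rot: [3.141, -0.0, 2.882]
contact_force: [-4.5, 0.8, 6.3]
grip_width: 0.004
finger_force: 3.2
```

Request:
{"api": "drive_tool", "payload": {"steps": [[[0,0,1],0,0],[[0,0,1],0,0],[[0,0,0],0,0]]}}

```text
time_s: 36.8
tcp_pos: [531.2, 107.6, 219.7]
ee_rot: [3.141, 0.0, 2.881]
contact_force: [-2.0, 0.3, 1.5]
grip_width: 0.006
finger_force: 0.8
```

Request:
{"api": "drive_tool", "payload": {"steps": [[[0,0,1.5],0,0],[[0,0,1.5],0,0],[[0,0,0],0,0]]}}

```text
time_s: 37.17
tcp_pos: [531.2, 107.6, 216.4]
ee_rot: [-3.141, -0.0, 2.881]
contact_force: [-0.3, -0.8, -0.3]
grip_width: 0.003
finger_force: 0.0
```

Request:
{"api": "drive_tool", "payload": {"steps": [[[0,0,1],0,0],[[0,0,0],0,0]]}}

```text
time_s: 37.42
tcp_pos: [531.3, 107.6, 216.3]
ee_rot: [3.142, 0.0, 2.882]
contact_force: [-3.5, -0.2, 8.0]
grip_width: 0.004
finger_force: 3.6
```

Request:
{"api": "drive_tool", "payload": {"steps": [[[0,0,0.7],0,0],[[0,0,0],0,0],[[0,0,0],0,0]]}}

```text
time_s: 37.8
tcp_pos: [531.3, 107.6, 216.1]
ee_rot: [3.141, 0.001, 2.881]
contact_force: [-6.3, -0.2, 12.9]
grip_width: 0.006
finger_force: 6.4
```

Request:
{"api": "drive_tool", "payload": {"steps": [[[0,0,-10],0,0],[[0,0,-20],0,45],[[0,0,0],0,45],[[0,0,0],0,45],[[0,0,0],0,45],[[0,0,25],0,45],[[0,0,20],0,45],[[0,0,6.5],0,45],[[0,0,0],0,45],[[0,0,0],0,45]], "grip_force": 25}}

```text
time_s: 39.05
tcp_pos: [531.4, 107.6, 193.7]
ee_rot: [3.141, 0.0, 2.882]
contact_force: [0.2, 0.2, -0.4]
grip_width: 0.484
finger_force: 0.0
```

Request:
{"api": "drive_tool", "payload": {"steps": [[[0,0,-1],0,20],[[0,0,0],0,20],[[0,0,0],0,20],[[0,0,0],0,20],[[0,0,0],0,20],[[0,0,0],0,20]]}}

```text
time_s: 39.8
tcp_pos: [531.2, 107.8, 194.6]
ee_rot: [3.141, 0.0, 2.882]
contact_force: [-0.3, 5.7, 2.4]
grip_width: 0.25
finger_force: 25.0
```

Request:
{"api": "drive_tool", "payload": {"steps": [[[0,0,-0.8],0,20],[[0,0,-0.7],0,20],[[0,0,0],0,20]]}}

```text
time_s: 40.17
tcp_pos: [531.3, 107.7, 195.5]
ee_rot: [3.141, 0.0, 2.882]
contact_force: [4.1, 5.3, -4.2]
grip_width: 0.254
finger_force: 25.0
```

Request:
{"api": "drive_tool", "payload": {"steps": [[[0,0,-0.7],0,20],[[0,0,-0.7],0,20],[[0,0,0],0,20]]}}

```text
time_s: 40.55
tcp_pos: [531.4, 107.7, 196.3]
ee_rot: [3.141, 0.0, 2.882]
contact_force: [8.6, 6.4, -10.8]
grip_width: 0.246
finger_force: 25.0
```

Request:
{"api": "drive_tool", "payload": {"steps": [[[0,0,-0.5],0,20],[[0,0,0],0,20]]}}

```text
time_s: 40.8
tcp_pos: [531.4, 107.7, 196.6]
ee_rot: [3.141, 0.0, 2.881]
contact_force: [10.2, 6.1, -12.6]
grip_width: 0.253
finger_force: 25.0
```

Request:
{"api": "drive_tool", "payload": {"steps": [[[0,0,1.5],0,20],[[0,0,1.2],0,20],[[0,0,0],0,20],[[0,0,0],0,45],[[0,0,0],0,45],[[0,0,0],0,45],[[0,0,0],0,45],[[0,0,-20],0,45],[[0,0,-25],0,45],[[0,0,-20],0,0],[[0,0,0],0,0],[[0,0,0],0,0],[[0,0,0],0,0],[[0,0,0],0,0],[[0,0,20],0,0],[[0,0,18],0,0],[[0,0,3],0,0],[[0,0,0],0,0]]}}

```text
time_s: 43.05
tcp_pos: [531.2, 107.6, 218.8]
ee_rot: [-3.141, -0.001, 2.881]
contact_force: [-0.4, 0.2, 1.1]
grip_width: 0.006
finger_force: 0.0
```

Request:
{"api": "drive_tool", "payload": {"steps": [[[0,0,1.5],0,0],[[0,0,0],0,0]]}}

```text
time_s: 43.3
tcp_pos: [531.3, 107.6, 218.0]
ee_rot: [3.141, 0.0, 2.882]
contact_force: [0.5, 0.3, -0.5]
grip_width: 0.004
finger_force: 0.0
```

Request:
{"api": "drive_tool", "payload": {"steps": [[[0,0,1],0,0],[[0,0,0.5],0,0],[[0,0,0],0,0]]}}

```text
time_s: 43.68
tcp_pos: [531.2, 107.6, 216.3]
ee_rot: [3.141, 0.0, 2.882]
contact_force: [-1.5, 0.9, 2.4]
grip_width: 0.009
finger_force: 1.0
```

Request:
{"api": "drive_tool", "payload": {"steps": [[[0,0,-20],0,0],[[0,0,-15],0,50],[[20,0,0],0,50],[[30,0,0],0,50],[[20,0,0],0,50],[[0,0,0],0,50],[[0,0,0],0,50]]}}

```text
time_s: 44.55
tcp_pos: [464.1, 125.5, 251.9]
ee_rot: [3.141, 0.001, 2.882]
contact_force: [-0.2, 0.1, 0.2]
grip_width: 0.531
finger_force: 0.0
```

Run:
```python
from h import *
np.set_printoptions(precision=1,suppress=True)
go(450,128,139)
w=grab('wrist','w8');print(proj(w,(450,128,80),True))
hsv=cv2.cvtColor(w['color'],cv2.COLOR_RGB2HSV)
m=(hsv[...,2]<60).astype(np.uint8);k,l,st,ce=cv2.connectedComponentsWithStats(m)
for i in range(1,k):
    if 60<st[i,4]<4000: print(st[i],ce[i],onz(w,*ce[i],80,True))
i=cv2.imread('pics/w8.png');cv2.imwrite('pics/j8.png',i)
```

```text
at [464.1 125.5 251.9] rpy [3.1 0.  2.9] -> tool shift [ 14.3  -1.2 112.9]
(np.float64(253.86537193725835), np.float64(176.0909102905559))
[242 161  25  27 510] [254.2 174.2] [448.5 128.8  80. ]
[ 163  220  188   54 1410] [260.3 255.1] [526.  114.1  80. ]
```

View pics/j8.png

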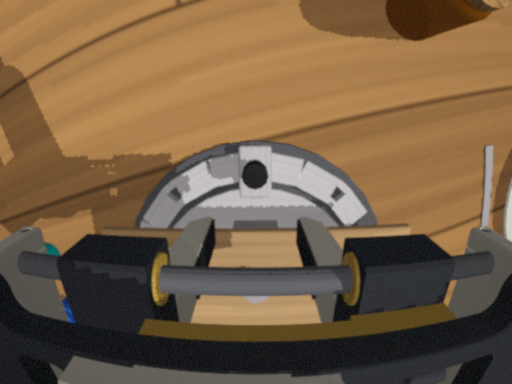

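Request:
{"api": "drive_tool", "payload": {"steps": [[[14.3,-1,0],0,50],[[0,0,30],0,50],[[0,0,30],0,50],[[0,0,30],0,50],[[0,0,15],0,50],[[0,0,8],0,50],[[0,0,0],0,50],[[0,0,0],0,50]], "grip_force": 30}}

```text
time_s: 45.6
tcp_pos: [449.8, 128.4, 139.1]
ee_rot: [3.141, 0.001, 2.882]
contact_force: [-1.0, -0.2, -0.6]
grip_width: 0.543
finger_force: 0.0
```

Request:
{"api": "drive_tool", "payload": {"steps": [[[0,0,0],0,20],[[0,0,0],0,20],[[0,0,0],0,20],[[0,0,0],0,20],[[0,0,0],0,20],[[0,0,0],0,20]]}}

```text
time_s: 46.35
tcp_pos: [449.6, 128.5, 138.3]
ee_rot: [3.141, 0.0, 2.882]
contact_force: [0.3, 2.8, 1.2]
grip_width: 0.251
finger_force: 30.0
```

Request:
{"api": "drive_tool", "payload": {"steps": [[[0,0,-3],0,20],[[0,0,-4],0,20],[[0,0,-4],0,20],[[0,0,-4.5],0,20],[[0,0,0],0,20],[[0,0,0],0,20]]}}

```text
time_s: 47.1
tcp_pos: [449.4, 128.2, 153.3]
ee_rot: [-3.141, -0.0, 2.881]
contact_force: [3.1, -0.6, -9.5]
grip_width: 0.25
finger_force: 30.0
```

Run:
```python
from h import *
import math
np.set_printoptions(precision=2,suppress=True)
s=ctrl.get_state();p=np.array(s['tcp_pos'])[:2];A=np.array([585.,93]);print(s['tcp_pos'],s['contact_force'],s['grip_width'])
# CCW steps of 4 deg: shift in tool frame applied before or after turn?
d=p-A;print(np.hypot(*d),np.arctan2(*(-d)[::-1]))
yw=s['ee_rot'][2];t=np.radians(4)
R=np.array([[np.cos(t),-np.sin(t)],[np.sin(t),np.cos(t)]]);sh=R@d-d
for y in (yw,yw+t): print([sh@[np.cos(y),np.sin(y)],sh@[np.sin(y),-np.cos(y)]])
```

```text
[449.35 128.15 153.31] [ 3.14 -0.56 -9.53] 0.24984783051552803
140.12845363482577 -0.25358154570510166
[np.float64(-0.40534798117807025), np.float64(-9.772421957330538)]
[np.float64(0.27732912181440333), np.float64(-9.776892474408973)]
```

Request:
{"api": "drive_tool", "payload": {"steps": [[[-0.4,-9.77,0],-4,20],[[-0.4,-9.77,0],-4,20],[[-0.4,-9.77,0],-4,20],[[-0.4,-9.77,0],-4,20],[[0,0,0],0,20]]}}

```text
time_s: 47.72
tcp_pos: [445.1, 89.1, 153.6]
ee_rot: [-3.142, 0.0, -3.122]
contact_force: [3.4, -0.1, -9.6]
grip_width: 0.251
finger_force: 30.0
```

```bash
cat > t.py <<'E'
from h import *
np.set_printoptions(precision=2,suppress=True)
s=ctrl.get_state();p=np.array(s['tcp_pos'])[:2];A=np.array([585.,93]);d=p-A
print(np.hypot(*d),'ang',np.arctan2(*(-d)[::-1])+.2536,'yawturn',s['ee_rot'][2],s['tcp_pos'],s['contact_force'],s['wrist_torque'],s['grip_width'])
E
python3 t.py
```

```text
139.92681693459159 ang 0.28141722458347723 yawturn -3.1220147660329567 [445.13  89.11 153.56] [ 3.44 -0.13 -9.55] [-0.06 -1.06  0.04] 0.25143370329446607
```

Request:
{"api": "drive_tool", "payload": {"steps": [[[-0.4,-9.77,0],-4,20],[[-0.4,-9.77,0],-4,20],[[-0.4,-9.77,0],-4,20],[[-0.4,-9.77,0],-4,20],[[-0.4,-9.77,0],-4,20],[[-0.4,-9.77,0],-4,20],[[0,0,0],0,20],[[0,0,0],0,20]]}}

```text
time_s: 48.72
tcp_pos: [458.8, 33.0, 153.6]
ee_rot: [3.141, 0.001, -2.704]
contact_force: [5.7, 1.3, -10.3]
grip_width: 0.25
finger_force: 30.0
```

```bash
python3 t.py
```

```text
139.7657431489892 ang 0.6973695026606349 yawturn -2.7038531227615357 [458.77  32.99 153.55] [  5.69   1.26 -10.33] [ 0.23 -1.22 -0.05] 0.25003204918608324
```

Request:
{"api": "drive_tool", "payload": {"steps": [[[0,0,3],0,20],[[0,0,3],0,20],[[0,0,2],0,20],[[0,0,0],0,20],[[0,0,0],0,20]]}}

```text
time_s: 49.35
tcp_pos: [458.8, 33.1, 145.7]
ee_rot: [3.141, 0.001, -2.704]
contact_force: [5.3, 1.9, -7.5]
grip_width: 0.25
finger_force: 30.0
```

Request:
{"api": "drive_tool", "payload": {"steps": [[[0,0,3],0,20],[[0,0,3],0,20],[[0,0,0],0,20],[[0,0,0],0,50],[[0,0,0],0,50],[[0,0,0],0,50],[[0,0,0],0,50],[[0,0,0],0,50],[[0,0,-10],0,50],[[0,0,-30],0,50],[[0,0,-40],0,50],[[0,0,-40],0,50],[[20,0,0],0,50],[[40,0,0],0,50],[[0,0,0],0,50],[[0,0,0],0,50]]}}

```text
time_s: 51.35
tcp_pos: [404.5, 7.5, 260.3]
ee_rot: [-3.141, 0.001, -2.704]
contact_force: [-0.4, -0.2, 0.2]
grip_width: 0.542
finger_force: 0.0
```

Run:
```python
from h import *
np.set_printoptions(precision=1,suppress=True)
w=grab('wrist','w9');s=grab('scene','s9');t=grab('top','t9');print(ctrl.get_state()['tcp_pos'])
hsv=cv2.cvtColor(w['color'],cv2.COLOR_RGB2HSV)
m=(hsv[...,2]<60).astype(np.uint8);k,l,st,ce=cv2.connectedComponentsWithStats(m)
for i in range(1,k):
    if 60<st[i,4]<4000: print(st[i],ce[i],onz(w,*ce[i],80,True))
i=[cv2.imread(f'pics/{n}9.png') for n in 'sw']
cv2.imwrite('pics/j9.png',np.hstack([cv2.resize(i[0][80:230,170:320],(400,400),interpolation=2),cv2.resize(i[1],(400,400))]))
```

```text
[404.7   7.7 259.7]
[217 203  71   7 132] [249.5 205.2] [420.6   9.   80. ]
[ 161  219  191   56 1609] [255.6 257.1] [467.2  37.1  80. ]
[245 232  22  27 481] [255.4 245.1] [455.2  31.3  80. ]
```

View pics/j9.png

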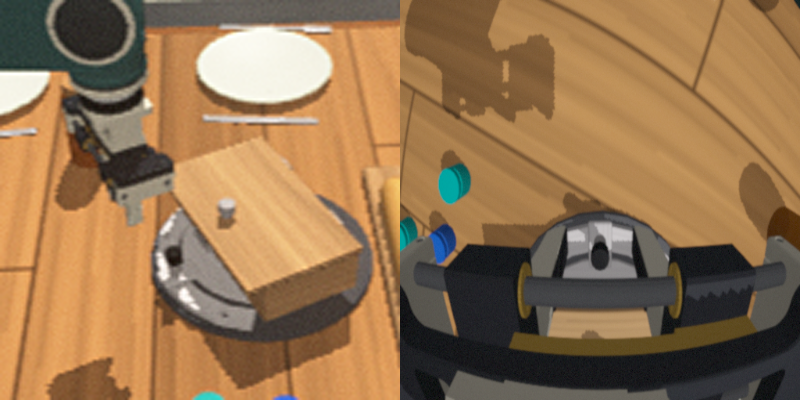

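Request:
{"api": "drive_tool", "payload": {"steps": [[[0,0,0],0,0],[[-30,0,0],0,0],[[-30,0,0],0,0],[[0,0,0],0,0],[[0,0,30],0,0],[[0,0,30],0,0],[[0,0,22],0,0],[[0,0,0],0,0],[[0,0,0],0,0]]}}

```text
time_s: 52.62
tcp_pos: [458.7, 32.8, 178.7]
ee_rot: [-3.141, 0.001, -2.704]
contact_force: [-0.8, 0.9, -0.0]
grip_width: 0.001
finger_force: 0.0
```

Request:
{"api": "drive_tool", "payload": {"steps": [[[0,0,4],0,0],[[0,0,4],0,0],[[0,0,2],0,0],[[0,0,0],0,0]]}}

```text
time_s: 53.12
tcp_pos: [458.5, 32.9, 167.5]
ee_rot: [3.141, -0.0, -2.703]
contact_force: [0.2, -0.2, -0.4]
grip_width: 0.004
finger_force: 0.0
```

Request:
{"api": "drive_tool", "payload": {"steps": [[[0,0,2],0,0],[[0,0,1.5],0,0],[[0,0,0.6],0,0],[[0,0,0],0,0]]}}

```text
time_s: 53.62
tcp_pos: [458.7, 32.9, 164.3]
ee_rot: [-3.141, 0.0, -2.704]
contact_force: [-3.3, -1.3, 7.6]
grip_width: 0.009
finger_force: 4.1
```

Contact comes at a knob-top height of about 80 mm, so the pin is fully in. I'll back away and make a final check of the whole scene.

Request:
{"api": "drive_tool", "payload": {"steps": [[[0,0,-20],0,0],[[0,0,-40],0,0],[[0,0,-40],0,0],[[30,0,-20],0,0],[[30,0,0],0,0],[[0,0,0],0,0],[[0,0,0],0,0]]}}

```text
time_s: 54.5
tcp_pos: [404.5, 7.6, 284.2]
ee_rot: [-3.141, 0.001, -2.704]
contact_force: [-0.0, -1.3, 0.1]
grip_width: 0.002
finger_force: 0.0
```

Run:
```python
from h import *
grab('scene','s10');i=cv2.imread('pics/s10.png');cv2.imwrite('pics/j10.png',cv2.resize(i,(800,600),interpolation=2))
```

```text
(no output)
```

View pics/j10.png

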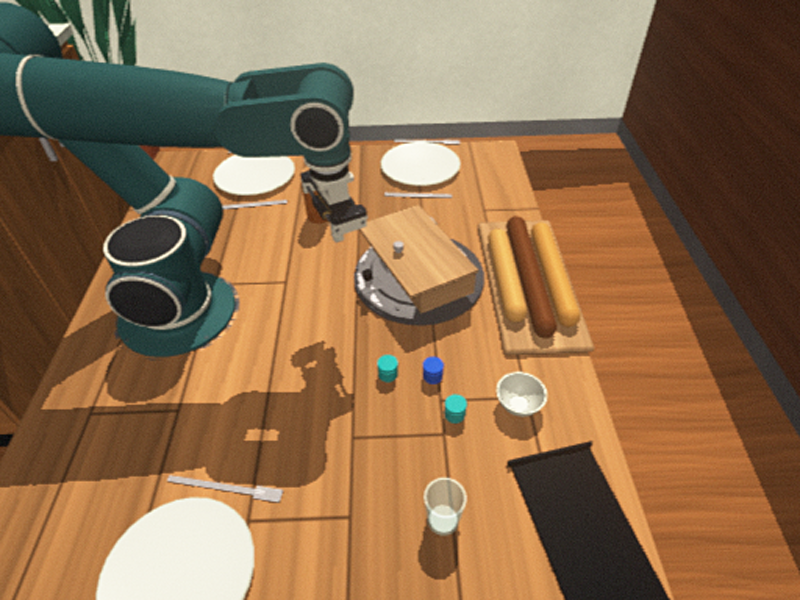

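The final view shows the lid shut with its knob at (398,246) and the plunger knob in its new place at (367,272). No jars with grey caps are left on the table, and the dish (521,392) and tumbler (443,505) are where they started.

```bash
python3 -c "
from rig import ctrl
print(ctrl.job_done())"
```

```text
the job is handed in; nothing more can be done
None
```

I handed the job in at about 55 s: all three jars present stand in the box, the lid is shut with its catch holding a 12 N tug, the box is turned counter-clockwise to the next hole with the plunger fully in, and I left the dish, carafe, tumbler and look-alikes alone.

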